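# Spin the brake disc and catch it on its paint mark

## Task

Check that the wheel bearing on the stand runs free: with a fingertip flick one of the wheel studs so that the brake disc spins anticlockwise (seen from above), and let it coast untouched through at least one full turn from where it stood. Then, while it is still turning, brake it by pressing a fingertip on the disc so that it stops with its red paint mark in front of the yellow index plate, and take the hand away with the disc left standing there; do not let it stop anywhere else after that first turn, nor push it into place. It is all done by touch: the tools, nuts and tin around the stand are neither lifted nor moved.

Things in the scene. Friction and masses are not known exactly. Their poses are not given: they have to be found in the camera images.
- stand: Blue bearing stand bolted to the bench: base 170 x 130 mm, a column, and a bracket on its +x side with the yellow index plate (40 mm wide, 34 mm deep, its top 105 mm high, level with the disc's rim face, 4 mm outside the rim). Origin: centre of the underside, on the disc's axis; x points to the index plate. Its place and yaw vary.
- disc: Bright steel brake disc, 240 mm across, about 2.4 kg (varies by a quarter), on a free vertical bearing. Origin: on the axis, at its underside, 95 mm above the bench. Flat rim face (radius 72 to 120 mm) 10 mm above the origin, raised dark centre (to radius 72 mm) 16 mm, hub cap (radius 26 mm) 34 mm. x points to the red paint mark.
- bearing (a joint): Disc angle, rad: 0 and every whole turn = mark at the middle of the index plate; grows anticlockwise seen from above and keeps counting over the turns. Starts at rest between 0.5 and 3.6. Coasts with little drag: speed falls to a third in roughly 7 s, rest after some 15 to 25 s. A few newtons of fingertip on the rim face stop it almost at once.
- stud (a point): Top centre of one of four alike upright brass-coloured wheel studs, 12 mm thick, on the disc's raised centre: axis at radius 56 mm, at 45 (this one), 135, 225 and 315 degrees anticlockwise from the paint mark; they rise 28 mm, their tops 139 mm above the bench. A fingertip at 0.15 m/s sends the disc off at 3 to 5 rad/s, which is plenty.
- mark (a point): Outer end of the red paint mark, a radial stripe 16 mm wide and 46 mm long on the rim face, ending at the disc's edge (radius 120 mm), on the top face.
- index (a point): Point at the disc's edge (radius 120 mm, height of the rim face) opposite the middle of the yellow index plate: the mark's outer end should stop here, within the width of the plate.
- socket: Loose bystander: steel socket, 30 mm thick, 42 mm tall, standing on the bench by the stand. Origin: centre of the underside.
- nut_a: Loose bystander: wheel nut, 25 mm thick, 26 mm tall, standing by the stand. Origin: centre of the underside.
- nut_b: Loose bystander: second wheel nut, same as the first. Origin: centre of the underside.
- wrench: Loose bystander: wrench 200 mm long lying on the bench to the right. Origin: underside.
- driver: Loose bystander: screwdriver 200 mm long lying to the left. Origin: underside.
- hammer: Loose bystander: hammer 280 mm long lying to the left. Origin: underside.
- tin: Loose bystander: open green tin, 90 mm across, 100 mm tall, to the right. Origin: centre of the underside.

How it is judged:
On the way, in this order (a step that is already met when the one before it is completed fails the run):
1. the disc, flicked anticlockwise, coasts untouched past one full turn (value of joint bearing above 9.9 rad and velocity of joint bearing above 0.15 rad/s and contact force between the fingers and disc below 0.1 N), for 0.3 s.
2. a finger on the disc has stopped it with the mark at the index plate (contact force between the fingers and disc above 0.3 N and horizontal distance between mark and index below 0.022 m and velocity of joint bearing between -0.05 and 0.05 rad/s), for 0.1 s.
At the end, for the whole second after the job is handed in: The disc stands still (under 0.03 rad/s) after more than one full turn, the outer end of its red mark within 22 mm of the index point (in front of the plate), and each loose bystander is within 15 mm of where it started (horizontal distance between mark and index below 0.022 m and value of joint bearing above 12 rad and velocity of joint bearing between -0.03 and 0.03 rad/s and distance of each of socket, nut_a, nut_b, wrench, driver, hammer, tin from where it was at the start of the episode below 0.015 m); the robot touches nothing.
It fails at once if the disc came to rest away from the index plate after its first turn (value of joint bearing above 9.9 rad and horizontal distance between mark and index above 0.024 m and velocity of joint bearing between -0.02 and 0.02 rad/s).
It fails at once if a bystander was displaced or lifted (distance of any of socket, nut_a, nut_b, wrench, driver, hammer, tin from where it was at the start of the episode above 0.02 m).
It also fails if it takes over 51 s, if anything falls off the work surface, if the arm or the gripper's body presses on something with over 40 N, if the wrist force passes 120 N, or if a joint passes its speed limit or range.

## Robot

A 6-joint arm with a two-finger parallel gripper is mounted at the origin on the work surface. World frame = base frame: x ahead of the robot, y to its left, z up, the work surface at z = 0. Lengths are in m, angles in rad, forces in N, time in s.
With the tool pointing down it reaches from about 0.375 to 0.9 m from the base axis. Payload 3.1 kg.
Tool frame: the origin (TCP) lies between the finger pads; the fingertips stand 22 mm ahead of it and the grasp point (between the pads) lies 3 mm ahead of it; z points along the fingers, y is the direction in which the jaws open and shut (so a half turn about z gives the same grasp; the last joint's range is limited). The gripper opens to 87 mm and grips with 3 to 60 N. Pads are 19 mm wide; open, the fingers measure 117 mm over their backs; the gripper's body (75 mm by 190 mm) begins 51 mm behind the grasp point.
Start: joints at [-0.178, 0.527, 1.433, -0, 1.181, -0.178], TCP at [0.625, 0, 0.206] pointing down, gripper open.
Joint ranges: [-3.08, 3.08], [-0.75, 2.2], [0.22, 2.44], [-1.43, 4.57], [0, 2.65], [-2.85, 2.85]. Speed limits (rad/s): [2.79, 2.79, 3.14, 3.14, 3.14, 3.14].

## Interface

Orientations are given as a unit quaternion [x, y, z, w].
In Python, from rig import get_obs, camera, get_calibration, hand_in, search_frame gives the robot as it stands.
- The arm moves only by the shell command python3 -m jog 'ROWS' [FORCE]. ROWS is JSON, a list of rows, each an object with "grip": the closure in counts, from 0 (fully open) to 255 (shut); "travel": the shift along the world's x, y, z in cm, a list of three; "twist": the turn about the world's z in degrees. A call has 1 to 8 rows; each row shifts and turns the commanded pose from where the row before left it; what a row does not reach is not made up. A row lasts 1/10 s, in which the tool goes at most 50 mm and 8.59 degrees, less where a joint would pass 70% of its speed; a pose out of reach is approached as far as the arm can. A call is refused whole if a number of a shift passes 5 or a number of a turn 8.59, either way. A call with a gripper value outside its range is refused whole. The fingers move at their own pace and stop on an object; FORCE is the grip in N (left out, the last holds). Time passes only in rows, so rows that do not move let the fingers close. It gives the time, the measured TCP pose, the force and the opening at its end, in the units of the state.
- get_obs(): the state, without advancing time (a new reading comes with each control period).
- camera(name): name is "scene" or "side" or "wrist"; returns the picture (480x640x3 uint8, red, green, blue); there is no depth.
- get_calibration(name): a dict with "fx", "fy", "cx", "cy" (pixels), "k1" (the pictures are not rectified: a ray, as slopes to the right and down, at radius r is drawn at 1 + k1 r^2 times it, then the intrinsics apply), "R" (3x3) and "t" (3): a world point X has camera coordinates R X + t; the wrist camera has in their place "T_tool_cam" (4x4, takes a point from camera to tool coordinates, whose origin is the TCP and whose axes are the flange's). Camera axes: x right, y down, z forward; pixel columns grow to the right and rows downward; lengths in m; the calibration is good to about 2 mm. A picture is of the moment at which its call begins: read the wrist's pose just before it. get_calibration takes no time and is no camera call.
- hand_in(): hands the job in, once; it reports no verdict.
Trained networks look in the newest picture that a camera, given by its name, has taken for a name from the list of things; names that differ only in an ending like _2 or _b are one class to them, and where a whole thing is asked for, a point or a joint stands for the part that bears it (a point fixed in the world has none). Each returns a list of dicts, best first, with "p" (0 to 1); they miss things now and then, are a little off and sometimes report something else, mostly with a low value. They report only what shows in the picture. A call takes as long as a camera call.
- search_frame(target, camera): "at" ([x, y, z] in m, in world coordinates, good to about 4 mm: the middle of the surface that is visible of it).
The state is a dict: "time": time; "q": joint angles; "joint_velocities": joint speeds; "joint_torque": joint torques, N m; "position": TCP position; "tool_rot": TCP orientation; "ft_force": force on the tool from outside, world axes, zero at the start; "moment": the same for the moment, N m; "grip_width": finger opening in m.
Only numpy, scipy, OpenCV 4.12 (cv2) and the standard library are available. Lean on these libraries where they do the work, as an engineer would, in place of code of your own. Each camera call takes 0.05 s, during which the arm holds its last target. There are 200 camera calls.

## Working session

There is one attempt and no reset: what is moved stays moved. The work goes in short steps, Python scripts to look and compute and a shell command to move; the robot and the scene stay as the last step left them, time stands still between calls to the robot, and variables do not carry over. Pictures are saved under pics/ and viewed, about 8 in all and at most 12, crops included, and the job is handed in when it is done.

```bash
ls; mkdir -p pics; cat > h.py <<'E'
import numpy as np, cv2
from rig import get_obs, camera, get_calibration, hand_in, search_frame
def ray(name,u,v):
    c=get_calibration(name); d=np.array([(u-c['cx'])/c['fx'],(v-c['cy'])/c['fy']]); s=d.copy()
    for _ in range(20): s=d/(1+c['k1']*(s@s))
    R=np.array(c['R']);t=np.array(c['t']); return -R.T@t, R.T@np.array([s[0],s[1],1])
def onz(name,u,v,z):
    o,d=ray(name,u,v); return o+d*(z-o[2])/d[2]
def save(n,im): cv2.imwrite('pics/'+n+'.png',im[:,:,::-1])
E
python3 - <<'E'
from h import *
im=camera('scene');save('s0',im)
print(get_obs()['time'])
for n in ['disc','mark','index','stud','stand']:
    print(n,[(np.round(r['at'],4).tolist(),round(r['p'],2)) for r in search_frame(n,'scene')][:4])
im=camera('side');save('d0',im)
for n in ['disc','mark','stud']:
    print(n,[(np.round(r['at'],4).tolist(),round(r['p'],2)) for r in search_frame(n,'side')][:4])
print(get_obs())
E
```

```text
pics
0.05
disc [([0.6026, 0.0207, 0.1025], 0.82)]
mark [([0.6008, 0.0227, 0.1044], 0.94)]
index [([0.6178, 0.0089, 0.1025], 0.71), ([0.6801, 0.176, 0.0137], 0.22)]
stud [([0.6026, 0.0236, 0.1056], 0.83)]
stand [([0.6144, 0.004, 0.1059], 0.61)]
disc [([0.5654, 0.0684, 0.1045], 0.56)]
mark [([0.5609, 0.0686, 0.1021], 0.96)]
stud [([0.5621, 0.0651, 0.1043], 0.71)]
{'time': 0.5, 'q': array([-1.78489317e-01,  5.27530380e-01,  1.43273321e+00, -1.47437607e-05,
        1.18142107e+00, -1.78460739e-01]), 'joint_velocities': array([-3.60502070e-05,  1.97905999e-04,  6.52633646e-05, -9.01615326e-05,
       -6.64256867e-04,  7.32154791e-05]), 'joint_torque': array([-1.02261467e-03, -4.39601219e+01, -1.76790941e+01,  6.33313903e-02,
        5.15339558e-02, -5.17226863e-05]), 'position': array([6.24948842e-01, 4.09048795e-05, 2.05819118e-01]), 'tool_rot': array([ 7.07114905e-01,  7.07098655e-01, -3.18407527e-05, -3.38993844e-05]), 'ft_force': array([ 0.26184778, -0.15146634,  0.67447373]), 'moment': array([ 0.02554661, -0.05159746, -0.02213887]), 'grip_width': 0.08684853492381701}
```

View pics/s0.png

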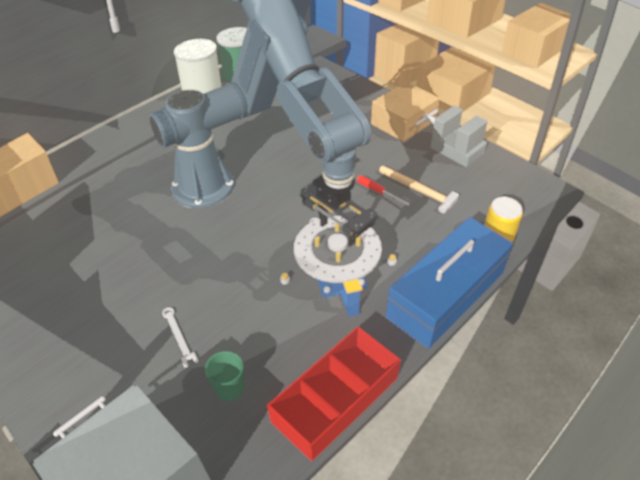

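View pics/d0.png

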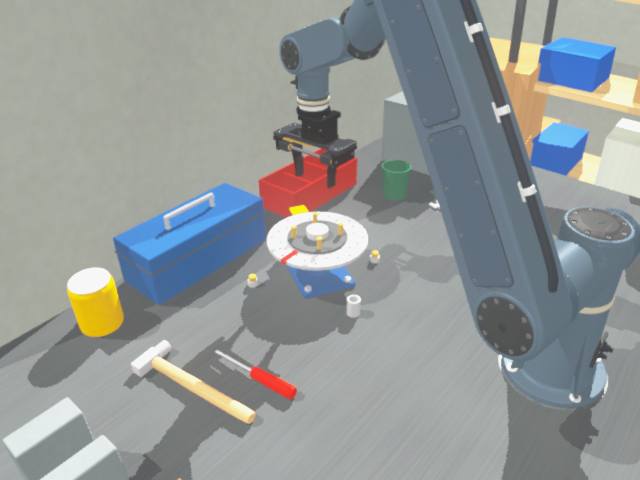

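The pictures show the disc on its stand, with the yellow plate at scene (353,286) and side (299,210). The red mark is at side (290,257) and is hidden by the gripper in the scene view. Next I'll measure these by colour.

```bash
python3 - <<'E'
from h import *
for n,f,box in [('scene','s0',(285,200,395,320)),('side','d0',(255,195,385,275))]:
    im=cv2.imread(f'pics/{f}.png'); hsv=cv2.cvtColor(im,cv2.COLOR_BGR2HSV)
    m0=np.zeros(hsv.shape[:2],np.uint8); m0[box[1]:box[3],box[0]:box[2]]=1
    for nm,lo,hi,z in [('yellow',(20,120,100),(32,255,255),.105),('red',(0,130,100),(8,255,255),.105),('red2',(172,130,100),(180,255,255),.105)]:
        m=cv2.inRange(hsv,lo,hi)*m0
        k,l,st,c=cv2.connectedComponentsWithStats(m)
        for i in range(1,k):
            if st[i,4]>5: print(n,nm,st[i,4],c[i].round(1),onz(n,*c[i],z).round(4))
    h={'scene':(338,242),'side':(317,230)}[n]
    print(n,'hub',onz(n,*h,.129).round(4))
    x0,y0,x1,y1=box; cr=cv2.resize(im[y0:y1,x0:x1],None,fx=4,fy=4,interpolation=cv2.INTER_CUBIC)
    cv2.imwrite(f'pics/{n}_c.png',cr)
a=cv2.imread('pics/scene_c.png');b=cv2.imread('pics/side_c.png')
a=cv2.resize(a,None,fx=.7,fy=.7);b=cv2.resize(b,None,fx=.9,fy=.9)
c=np.zeros((600,800,3),np.uint8); a=a[:336]; c[:a.shape[0],:a.shape[1]]=a
c[600-b.shape[0]+0:600,800-b.shape[1]:]=b[:,:] 
cv2.imwrite('pics/cc.png',c)
E
```

```text
scene yellow 13 [336.9 227.9] [0.5319 0.0971 0.105 ]
scene yellow 27 [357.6 240.4] [0.6063 0.1022 0.105 ]
scene yellow 20 [316.9 241.2] [0.5277 0.0214 0.105 ]
scene yellow 21 [338.  256.7] [0.6088 0.0208 0.105 ]
scene yellow 17 [392.  256.6] [0.7137 0.1229 0.105 ]
scene yellow 8 [285.5 275.5] [ 0.5557 -0.1229  0.105 ]
scene yellow 157 [352.2 285.6] [ 0.7041 -0.0254  0.105 ]
scene hub [0.5868 0.0437 0.129 ]
side yellow 119 [298.1 209.3] [ 0.6972 -0.0181  0.105 ]
side yellow 21 [314.4 216.7] [ 0.6403 -0.016   0.105 ]
side yellow 30 [340.  228.5] [ 0.5559 -0.012   0.105 ]
side yellow 30 [293.  231.5] [0.6361 0.0692 0.105 ]
side yellow 33 [319. 243.] [0.5552 0.0685 0.105 ]
side yellow 26 [374.5 253.5] [0.4299 0.023  0.105 ]
side red 913 [293.2 201.9] [ 0.7333 -0.0395  0.105 ]
side red 63 [287.8 256.6] [0.575  0.1546 0.105 ]
side hub [0.5706 0.0568 0.129 ]
```

View pics/cc.png

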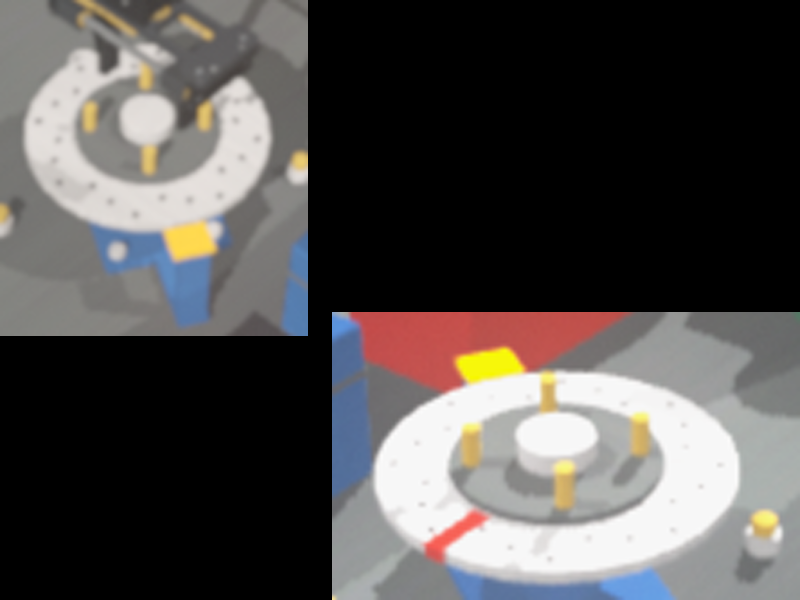

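```bash
python3 - <<'E'
from h import *
S={'scene':[(336.9,227.9),(357.6,240.4),(316.9,241.2),(338,256.7)],'side':[(314.4,216.7),(340,228.5),(293,231.5),(319,243)]}
P={'scene':(352.2,285.6),'side':(298.1,209.3)}
for n in S:
    p=np.array([onz(n,*s,.126)[:2] for s in S[n]]); c=p.mean(0)
    print(n,'c',c.round(4)); 
    for q in p-c: print(np.hypot(*q).round(4),np.degrees(np.arctan2(q[1],q[0])).round(1))
    q=onz(n,*P[n],.105)[:2]-c; print('plate',np.hypot(*q).round(4),np.degrees(np.arctan2(q[1],q[0])).round(1))
    hq=onz(n,*{'scene':(338,242),'side':(317,230)}[n],.129); print('hub',hq)
q=onz('side',287.8,256.6,.105)[:2]-c; print('mark',np.hypot(*q).round(4),np.degrees(np.arctan2(q[1],q[0])).round(1))
for n,a in [('scene',0),('side',0)]:
    c_=get_calibration(n); print(n,(-np.array(c_['R']).T@np.array(c_['t'])).round(3),c_['fx'])
E
```

```text
scene c [0.5821 0.0462]
0.0511 135.2
0.0553 48.0
0.0556 -136.4
0.0554 -44.5
plate 0.1415 -30.4
hub [0.58680644 0.04369575 0.129     ]
side c [0.5753 0.0527]
0.0596 -44.9
0.0552 -136.1
0.0556 46.8
0.0568 135.4
plate 0.1411 -30.2
hub [0.5705735  0.05684441 0.129     ]
mark 0.1019 90.3
scene [ 1.294 -0.712  1.246] 562.3290724876724
side [-0.119  0.866  0.801] 539.1247339913134
```

```bash
python3 -m jog '[{"grip":255,"travel":[-2.3,-2.4,0],"twist":0},{"grip":255,"travel":[-2.3,-2.4,0],"twist":0},{"grip":255,"travel":[0,0,-2],"twist":0},{"grip":255,"travel":[0,0,-2],"twist":0},{"grip":255,"travel":[0,0,-2],"twist":0},{"grip":255,"travel":[0,0,-1],"twist":0}]' 10; python3 - <<'E'
from h import *
o=get_obs();print(o['time'],o['position'],o['ft_force'],o['grip_width'])
E
python3 -m jog '[{"grip":255,"travel":[0,0,0],"twist":0},{"grip":255,"travel":[0,0,0],"twist":0}]' 10
```

```text
time: 1.1
position: [0.578, -0.0479, 0.1344]
tool_rot: [0.707, 0.707, -0.001, -0.001]
ft_force: [0.8, -0.4, 0.6]
grip_width: 0.0468
1.1 [ 0.57797314 -0.04788185  0.13437788] [ 0.81241139 -0.35263838  0.64771646] 0.04681994488344156
time: 1.3
position: [0.5795, -0.048, 0.1363]
tool_rot: [0.707, 0.707, 0.0, 0.0]
ft_force: [-0.5, 0.5, 0.8]
grip_width: 0.031
```

```bash
python3 -m jog '[{"grip":255,"travel":[0,0,0],"twist":0},{"grip":255,"travel":[0,0,0],"twist":0},{"grip":255,"travel":[0,0,0],"twist":0},{"grip":255,"travel":[0,0,-0.6],"twist":0}]'; python3 -m jog '[{"grip":255,"travel":[0,0,-0.5],"twist":0}]';  python3 -m jog '[{"grip":255,"travel":[0,0,0],"twist":0},{"grip":255,"travel":[0,0,0],"twist":0}]'
```

```text
time: 1.7
position: [0.58, -0.0482, 0.1309]
tool_rot: [0.707, 0.707, 0.001, 0.001]
ft_force: [-0.4, 0.1, 0.3]
grip_width: 0.0024
time: 1.8
position: [0.579, -0.048, 0.1246]
tool_rot: [0.707, 0.707, 0.0, 0.0]
ft_force: [0.3, 0.3, -0.6]
grip_width: 0.0011
time: 2.0
position: [0.5787, -0.0479, 0.1244]
tool_rot: [0.707, 0.707, -0.0, -0.0]
ft_force: [0.8, 0.4, 0.4]
grip_width: 0.0002
```

```bash
for i in 1 2; do python3 -m jog '[{"grip":255,"travel":[0,0,-0.2],"twist":0},{"grip":255,"travel":[0,0,0],"twist":0}]' | egrep 'pos|force'; done
```

```text
position: [0.5789, -0.0479, 0.1226]
ft_force: [0.6, 0.1, -0.1]
position: [0.5788, -0.0479, 0.1206]
ft_force: [-0.6, -0.7, 0.4]
```

```bash
python3 - <<'E'
from h import *
o=get_obs();print(o['time'],o['position'],o['ft_force'])
a=camera('scene');b=camera('side')
save('s1',a);save('d1',b)
A=cv2.resize(a[170:330,270:430],(400,400),interpolation=cv2.INTER_CUBIC);B=cv2.resize(b[140:300,240:400],(400,400),interpolation=cv2.INTER_CUBIC)
save('c1',np.hstack([A,B]))
E
```

```text
2.4 [ 0.57884431 -0.04794174  0.1206494 ] [-0.60123195 -0.68813854  0.35698685]
```

View pics/c1.png

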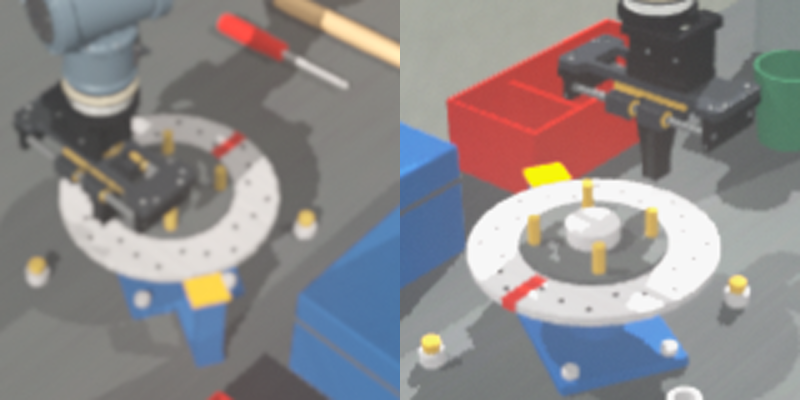

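```bash
python3 - <<'E'
from h import *
def proj(n,X):
    c=get_calibration(n);p=np.array(c['R'])@X+np.array(c['t']);s=p[:2]/p[2];s=s*(1+c['k1']*(s@s));return np.array([s[0]*c['fx']+c['cx'],s[1]*c['fy']+c['cy']]).round(1)
c0=np.array([.5795,.0485])
for z in (.0986,.105,.115,.125): print(z,proj('side',np.array([.5789,-.048,z])))
for n in('side','scene'):
  for a in range(0,360,45):
    r=np.radians(a); print(n,a,proj(n,np.array([*(c0+.12*np.array([np.cos(r),np.sin(r)])),.105])))
  print('idx',proj(n,np.array([*(c0+.12*np.array([np.cos(np.radians(-30)),np.sin(np.radians(-30))])),.105])))
c=get_calibration('wrist');print(np.array(c['T_tool_cam']).round(3))
for f in('d1',):
  im=cv2.imread('pics/d1.png');print(im[195:225,342].tolist())
m=cv2.inRange(cv2.cvtColor(im,cv2.COLOR_BGR2HSV),(0,0,200),(180,30,255));m[:205]=0;m[275:]=0;m[:,:262]=0;m[:,392:]=0
cn=max(cv2.findContours(m,0,2)[0],key=cv2.contourArea);print(cv2.fitEllipse(cn),cv2.boundingRect(cn))
E
```

```text
0.0986 [341.5 221.6]
0.105 [341.6 219.4]
0.115 [341.6 216. ]
0.125 [341.6 212.5]
side 0 [279.7 219.5]
side 45 [266.  238.9]
side 90 [282.1 258.6]
side 135 [321.4 265.4]
side 180 [357.3 253.8]
side 225 [366.4 232.8]
side 270 [347.1 215.6]
side 315 [312.4 210.5]
idx [300.4 212. ]
scene 0 [369.9 268.9]
scene 45 [380.7 245.2]
scene 90 [366.3 223.4]
scene 135 [336.3 215.1]
scene 180 [306.8 224. ]
scene 225 [293.6 246.1]
scene 270 [305.8 269.6]
scene 315 [338.2 279.6]
idx [350.  278.3]
[[ 0.    -0.955 -0.297  0.082]
 [ 1.     0.     0.    -0.   ]
 [-0.    -0.297  0.955 -0.18 ]
 [ 0.     0.     0.     1.   ]]
[[71, 73, 78], [74, 75, 81], [74, 75, 80], [73, 75, 80], [73, 73, 79], [76, 76, 81], [74, 75, 80], [76, 76, 81], [76, 77, 82], [75, 77, 82], [76, 77, 82], [77, 78, 82], [77, 80, 84], [78, 79, 84], [78, 79, 84], [79, 79, 83], [92, 92, 95], [123, 123, 125], [147, 148, 148], [167, 166, 167], [222, 223, 225], [242, 242, 243], [244, 244, 245], [246, 246, 247], [247, 247, 247], [247, 247, 247], [247, 247, 247], [237, 247, 247], [172, 245, 247], [141, 234, 246]]
((323.4847412109375, 240.50302124023438), (50.54186248779297, 83.61852264404297), 81.95346069335938) (287, 212, 81, 56)
```

```bash
python3 - <<'E'
from h import *
def proj(n,X):
    c=get_calibration(n);p=np.array(c['R'])@X+np.array(c['t']);s=p[:2]/p[2];s=s*(1+c['k1']*(s@s));return np.array([s[0]*c['fx']+c['cx'],s[1]*c['fy']+c['cy']]).round(1)
for n in('side','scene'):
  for dx in(.05,-.05): print(n,proj(n,np.array([.625+dx,0,.184])),proj(n,np.array([.625+dx,0,.26])))
d=cv2.imread('pics/d0.png')[110:220,260:370];s=cv2.imread('pics/s0.png')[160:270,280:390]
e=cv2.imread('pics/d1.png')[120:230,290:400]
w=camera('wrist');w=w[:,:,::-1]
r=lambda i:cv2.resize(i,(400,400),interpolation=cv2.INTER_CUBIC)
cv2.imwrite('pics/c2.png',cv2.resize(np.vstack([np.hstack([r(d),r(s)]),np.hstack([r(e),cv2.resize(w,(400,400))])]),(600,600)))
E
```

```text
side [298.9 187.2] [297.8 158.9]
side [330.7 199.5] [330.7 170.3]
scene [351.5 254.2] [352.4 233.4]
scene [323.4 234.2] [323.1 213.3]
```

View pics/c2.png

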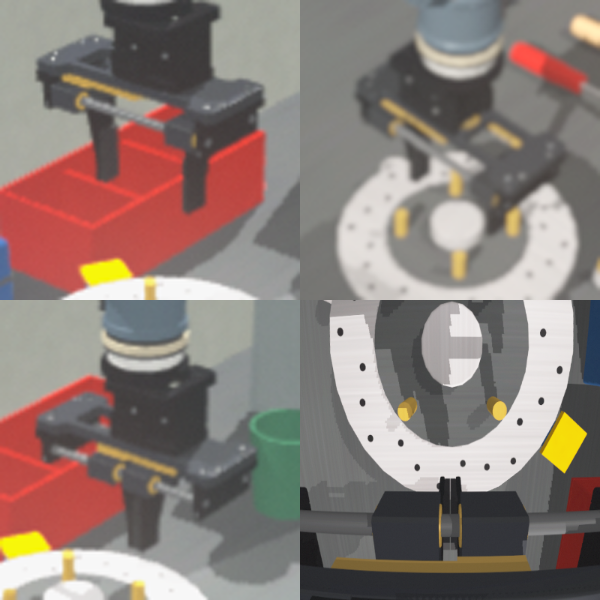

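```bash
python3 - <<'E'
from h import *
from scipy.spatial.transform import Rotation as Ro
c=get_calibration('wrist');print(c['fx'],c['fy'],c['cx'],c['cy'],c['k1'])
o=get_obs();p=o['position'];R=Ro.from_quat(o['tool_rot']).as_matrix();print(o['time'],p)
T=np.array(c['T_tool_cam'])
def pw(X,dz=0):
    t=R.T@(np.array(X)-p-[0,0,dz]);q=np.linalg.inv(T)@[*t,1];s=q[:2]/q[2];s=s*(1+c['k1']*(s@s));return (s*[c['fx'],c['fy']]+[c['cx'],c['cy']]).round(0)
c0=np.array([.5795,.0485])
w=camera('wrist');save('w1',w)
for dz in (0,.031):
    print('dz',dz,'tip',pw(p+[0,0,dz]+R@[0,0,.022],dz),'tip short',pw(p+R@[0,0,-.009]))
    print('hub',pw([*c0,.129],dz),'rimbottom',pw([c0[0],c0[1]-.12,.105],dz))
    for a in(226,316):
        r=np.radians(a);print('stud',pw([*(c0+.056*np.array([np.cos(r),np.sin(r)])),.139],dz))
    r=np.radians(-30);print('plate',pw([*(c0+.141*np.array([np.cos(r),np.sin(r)])),.105],dz))
E
```

```text
415.20185366019274 415.20185366019274 320.2096644504097 235.98736660013705 -0.08788786512809121
2.55 [ 0.57900997 -0.04795661  0.12086542]
dz 0 tip [321. 271.] tip short [321. 297.]
hub [322.  70.] rimbottom [322. 317.]
stud [223. 177.]
stud [425. 173.]
plate [563. 227.]
dz 0.031 tip [321. 271.] tip short [321. 297.]
hub [322.  76.] rimbottom [321. 292.]
stud [238. 166.]
stud [409. 163.]
plate [534. 212.]
```

View pics/w1.png

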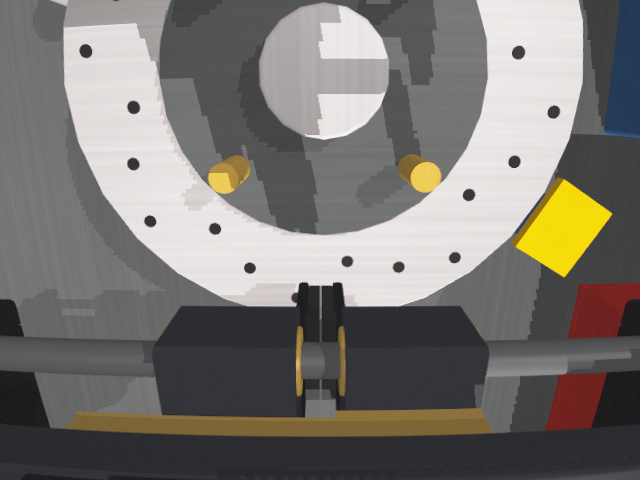

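The wrist view puts the studs (223,178) and (426,177), plate (563,227) and hub (323,70) where I predicted, so the disc pose holds. The fingertips sit about 31 mm higher than stated, and that shows in all three cameras. I'll find the contact height by touch.

```bash
python3 -m jog '[{"grip":255,"travel":[0,0,-1.0],"twist":0},{"grip":255,"travel":[0,0,-0.8],"twist":0},{"grip":255,"travel":[0,0,0],"twist":0}]' | egrep 'time|pos|force'; for i in 1 2 3; do python3 -m jog '[{"grip":255,"travel":[0,0,-0.2],"twist":0},{"grip":255,"travel":[0,0,0],"twist":0}]' | egrep 'pos|force'; done
```

```text
time: 2.9
position: [0.5776, -0.0476, 0.1011]
ft_force: [0.0, 0.1, -0.2]
position: [0.5789, -0.0479, 0.1005]
ft_force: [-1.3, 0.3, 0.2]
position: [0.579, -0.048, 0.0988]
ft_force: [-0.3, 1.0, 0.2]
position: [0.5789, -0.0479, 0.0967]
ft_force: [-0.7, 0.4, 0.0]
```

```bash
for i in 1 2 ; do python3 -m jog '[{"grip":255,"travel":[0,0,-0.1],"twist":0},{"grip":255,"travel":[0,0,0],"twist":0}]' | egrep 'time|pos|force'; done
```

```text
time: 3.7
position: [0.5789, -0.048, 0.0958]
ft_force: [-1.3, 1.0, -0.6]
time: 3.9
position: [0.5789, -0.048, 0.0947]
ft_force: [-0.6, 0.4, 0.4]
```

```bash
for i in 1 2; do python3 -m jog '[{"grip":255,"travel":[0,0,-0.1],"twist":0},{"grip":255,"travel":[0,0,0],"twist":0}]' | egrep 'pos|force'; done
```

```text
position: [0.5789, -0.0479, 0.0938]
ft_force: [-0.3, -1.5, 0.2]
position: [0.5789, -0.048, 0.0927]
ft_force: [0.2, 0.2, -0.5]
```

```bash
python3 - <<'E'
from h import *
b=camera('side');w=camera('wrist')
save('c3',np.hstack([cv2.resize(b[150:270,260:400],(420,360),interpolation=cv2.INTER_CUBIC),cv2.resize(w[150:390,160:440],(380,360))]))
E
for i in 1 2; do python3 -m jog '[{"grip":255,"travel":[0,0,-0.1],"twist":0},{"grip":255,"travel":[0,0,0],"twist":0}]' | egrep 'pos|force'; done
```

```text
position: [0.5789, -0.048, 0.0917]
ft_force: [0.2, -0.1, 0.6]
position: [0.5789, -0.048, 0.0907]
ft_force: [0.6, -0.5, 0.6]
```

View pics/c3.png

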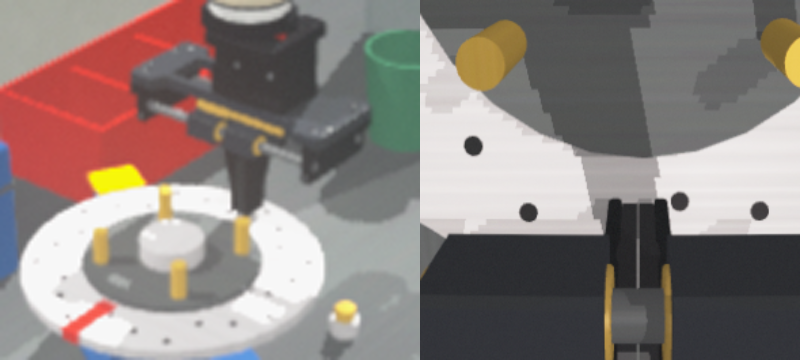

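The fingertip at side pixel (342,221) is now practically on the rim face, so I'll keep feeling downward.

```bash
for i in 1 2 3 ; do python3 -m jog '[{"grip":255,"travel":[0,0,-0.1],"twist":0},{"grip":255,"travel":[0,0,0],"twist":0}]' | egrep 'time|pos|force'; done
```

```text
time: 5.0
position: [0.5789, -0.0479, 0.0897]
ft_force: [0.8, -0.6, -0.4]
time: 5.2
position: [0.579, -0.048, 0.0888]
ft_force: [0.4, -0.1, -0.7]
time: 5.4
position: [0.5799, -0.048, 0.0887]
ft_force: [0.1, 0.9, 4.4]
```

```bash
python3 -m jog '[{"grip":255,"travel":[0,0,2.3],"twist":0},{"grip":255,"travel":[2.0,0,0],"twist":0},{"grip":255,"travel":[2.0,0,0],"twist":0},{"grip":255,"travel":[0,0,0],"twist":0},{"grip":255,"travel":[0,0,0],"twist":0}]' | egrep 'time|pos|force'; python3 - <<'E'
from h import *
im=camera('side');hsv=cv2.cvtColor(im,cv2.COLOR_RGB2HSV)
m=cv2.inRange(hsv,(0,130,100),(8,255,255));m[:225]=0;m[275:]=0;m[:,:255]=0;m[:,385:]=0
m2=cv2.moments(m,True);u,v=m2['m10']/m2['m00'],m2['m01']/m2['m00'];q=onz('side',u,v,.105)[:2]-[.5795,.0485];print(m2['m00'],u,v,np.degrees(np.arctan2(q[1],q[0])),np.hypot(*q))
E
```

```text
time: 5.9
position: [0.6181, -0.0478, 0.1103]
ft_force: [-0.3, -0.6, 0.5]
72.0 287.47222222222223 256.5416666666667 92.11646677733795 0.10652136581676401
```

```bash
cat > m.py <<'E'
from h import *
def mark():
    out=[]
    for n,box in (('side',(255,205,385,275)),('scene',(285,200,395,300))):
        t=get_obs()['time']; im=camera(n); hsv=cv2.cvtColor(im,cv2.COLOR_RGB2HSV)
        m=cv2.inRange(hsv,(0,110,90),(8,255,255))|cv2.inRange(hsv,(172,110,90),(180,255,255))
        k,l,st,c=cv2.connectedComponentsWithStats(m)
        for i in range(1,k):
            if st[i,4]<10: continue
            q=onz(n,*c[i],.105)[:2]-[.5795,.0485]; r=np.hypot(*q)
            if .08<r<.115 and st[i,4]<250: out.append((n,round(t,3),round((np.degrees(np.arctan2(q[1],q[0]))+30.1)%360,1),round(r,3),int(st[i,4])))
    return out
if __name__=='__main__':
    for _ in range(2):
        for r in mark(): print(*r)
    o=get_obs();print(o['time'],o['position'].round(4))
E
python3 -m jog '[{"grip":255,"travel":[0,1.5,0],"twist":0},{"grip":255,"travel":[0,1.5,0],"twist":0},{"grip":255,"travel":[0,1.5,0],"twist":0},{"grip":255,"travel":[0,1.5,0],"twist":0},{"grip":255,"travel":[0,0.5,5],"twist":0},{"grip":255,"travel":[-2,-3.2,0],"twist":0},{"grip":255,"travel":[-2,-3.3,0],"twist":0}]' | egrep 'time|pos|force'; python3 m.py
```

```text
time: 6.65
position: [0.5798, -0.0463, 0.1622]
ft_force: [0.4, 0.0, -0.6]
side 6.65 202.3 0.105 67
side 6.75 222.4 0.103 52
scene 6.8 234.8 0.108 22
6.85 [ 0.5786 -0.0472  0.1608]
```

```bash
python3 -m jog '[{"grip":255,"travel":[0,0,-2],"twist":0},{"grip":255,"travel":[0,0,-2],"twist":0},{"grip":255,"travel":[0,0,-1.5],"twist":0},{"grip":255,"travel":[0,0,-1.2],"twist":0},{"grip":255,"travel":[0,0,0],"twist":0},{"grip":255,"travel":[0,0,0],"twist":0},{"grip":255,"travel":[0,0,0],"twist":0},{"grip":255,"travel":[0,0,0],"twist":0}]' | egrep 'time|pos|force'; python3 m.py; python3 -m jog '[{"grip":255,"travel":[0,0,0],"twist":0},{"grip":255,"travel":[0,0,0],"twist":0},{"grip":255,"travel":[0,0,0],"twist":0},{"grip":255,"travel":[0,0,0],"twist":0},{"grip":255,"travel":[0,0,0],"twist":0},{"grip":255,"travel":[0,0,0],"twist":0},{"grip":255,"travel":[0,0,0],"twist":0},{"grip":255,"travel":[0,0,0],"twist":0}]'|egrep time; python3 m.py
```

```text
time: 7.65
position: [0.5797, -0.0481, 0.0945]
ft_force: [-0.1, -0.6, -0.4]
side 7.65 33.5 0.099 42
scene 7.7 40.0 0.1 52
side 7.75 50.6 0.096 47
scene 7.8 56.1 0.101 47
7.85 [ 0.5792 -0.0481  0.0941]
time: 8.65
side 8.65 182.7 0.106 96
scene 8.7 190.4 0.084 19
side 8.75 195.4 0.106 86
8.85 [ 0.579  -0.048   0.0936]
```

```bash
python3 -m jog '[{"grip":255,"travel":[0,0,-0.3],"twist":0},{"grip":255,"travel":[0,0,0],"twist":0},{"grip":255,"travel":[0,0,0],"twist":0},{"grip":255,"travel":[0,0,0],"twist":0},{"grip":255,"travel":[0,0,0],"twist":0},{"grip":255,"travel":[0,0,0],"twist":0}]'|egrep 'time|pos'; python3 m.py
```

```text
time: 9.45
position: [0.579, -0.048, 0.0906]
side 9.45 280.6 0.097 43
scene 9.5 289.1 0.112 31
side 9.55 292.1 0.104 31
9.65 [ 0.579  -0.048   0.0906]
```

```bash
python3 -m jog '[{"grip":255,"travel":[0,0,0],"twist":0},{"grip":255,"travel":[0,0,0],"twist":0},{"grip":255,"travel":[0,0,0],"twist":0}]'|egrep 'time|pos'; python3 -c "
from m import *
for r in mark(): print(*r)
print(get_obs()['time'])"
```

```text
time: 9.95
position: [0.579, -0.048, 0.0906]
side 9.95 335.6 0.097 44
scene 10.0 341.2 0.103 70
10.05
```

```bash
python3 -m jog '[{"grip":255,"travel":[0,0,-0.5],"twist":0},{"grip":255,"travel":[0,0,0],"twist":0},{"grip":255,"travel":[0,0,0],"twist":0},{"grip":255,"travel":[0,0,0],"twist":0}]'|egrep 'time|pos|force'; python3 m.py
```

```text
time: 10.45
position: [0.5824, -0.0483, 0.0887]
ft_force: [0.3, 1.9, 14.8]
scene 10.5 353.1 0.1 56
scene 10.6 353.1 0.1 56
10.65 [ 0.5824 -0.0483  0.0887]
```

```bash
python3 -m jog '[{"grip":255,"travel":[0.35,0,0.35],"twist":0},{"grip":255,"travel":[0,0,3],"twist":0},{"grip":255,"travel":[0,0,4],"twist":0},{"grip":255,"travel":[0,0,4],"twist":0},{"grip":255,"travel":[0,-3,2],"twist":0}]'|egrep 'time|pos|force'; python3 m.py; python3 - <<'E'
from h import *
im=camera('scene'); save('e',cv2.resize(im[180:330,270:430],(640,600),interpolation=cv2.INTER_CUBIC))
E
```

```text
time: 11.15
position: [0.5837, -0.0758, 0.2224]
ft_force: [1.1, -1.1, 0.4]
scene 11.2 351.1 0.101 58
scene 11.3 351.0 0.102 59
11.35 [ 0.5822 -0.0782  0.219 ]
```

View pics/e.png

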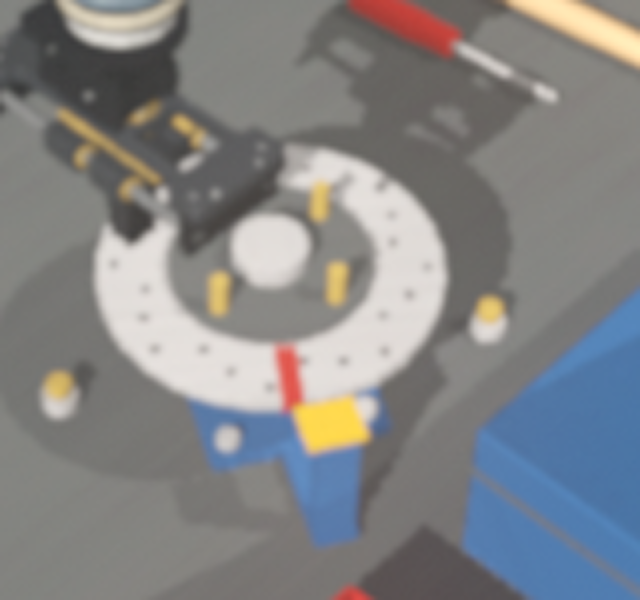

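The disc stopped with the mark to the left of the plate's middle, and lifting shifted it about 2° clockwise. I'll measure the remaining offset precisely with the wrist camera.

```bash
python3 - <<'E'
from h import *
from scipy.spatial.transform import Rotation as Ro
c=get_calibration('wrist');T=np.array(c['T_tool_cam'])
o=get_obs();p=o['position'];R=Ro.from_quat(o['tool_rot']).as_matrix()
im=camera('wrist');save('w2',im)
o2=get_obs();print(p,o2['position'])
def wz(u,v,z):
    d=np.array([(u-c['cx'])/c['fx'],(v-c['cy'])/c['fy']]);s=d.copy()
    for _ in range(20): s=d/(1+c['k1']*(s@s))
    dd=R@T[:3,:3]@[s[0],s[1],1];oo=p+R@T[:3,3];return (oo+dd*(z-oo[2])/dd[2])[:2]
hsv=cv2.cvtColor(im,cv2.COLOR_RGB2HSV)
for nm,lo,hi in (('y',(20,120,100),(32,255,255)),('r',(0,120,80),(8,255,255)),('r',(172,120,80),(180,255,255))):
    m=cv2.inRange(hsv,lo,hi)
    for k in cv2.findContours(m,0,1)[0]:
        if cv2.contourArea(k)<60: continue
        mm=cv2.moments(k);u,v=mm['m10']/mm['m00'],mm['m01']/mm['m00']
        b=cv2.boxPoints(cv2.minAreaRect(k))
        print(nm,cv2.contourArea(k),round(u),round(v),wz(u,v,.105).round(4),[wz(*q,.105).round(4).tolist() for q in b])
# disc centre: fit to hub top
g=cv2.inRange(hsv,(0,0,215),(180,25,255))
E
```

```text
[ 0.58147887 -0.07752821  0.21802185] [ 0.58122593 -0.07716923  0.21756216]
y 8057.0 297 424 [ 0.5602 -0.2587] [[0.3498, -0.2539], [0.7317, -0.2451], [0.7365, -0.2744], [0.3425, -0.2846]]
y 244.5 342 362 [ 0.5988 -0.1944] [[0.5959, -0.1613], [0.6007, -0.1613], [0.602, -0.2279], [0.5969, -0.2279]]
y 259.5 299 362 [ 0.5632 -0.195 ] [[0.5617, -0.1613], [0.5665, -0.1613], [0.5654, -0.228], [0.5603, -0.228]]
y 271.5 234 206 [ 0.5182 -0.0633] [[0.5085, -0.0639], [0.5194, -0.0536], [0.528, -0.0628], [0.5171, -0.0733]]
y 294.5 328 129 [ 0.5863 -0.0094] [[0.5802, -0.0026], [0.5925, -0.0026], [0.5927, -0.0161], [0.5802, -0.0161]]
y 2822.0 491 150 [ 0.7016 -0.0224] [[0.6755, -0.031], [0.6962, 0.0038], [0.7278, -0.0141], [0.7074, -0.0503]]
y 506.0 227 46 [0.5193 0.0454] [[0.5074, 0.0441], [0.5143, 0.0557], [0.5319, 0.0469], [0.5252, 0.0351]]
y 531.0 411 26 [0.6406 0.0577] [[0.6275, 0.0569], [0.644, 0.0692], [0.6529, 0.0589], [0.6362, 0.0464]]
r 5536.5 548 402 [ 0.7824 -0.2405] [[0.7248, -0.2117], [0.8313, -0.211], [0.8512, -0.2748], [0.7364, -0.2731]]
r 13570.0 576 278 [ 0.7831 -0.1209] [[0.7211, -0.0731], [0.8272, -0.0726], [0.8548, -0.1789], [0.7359, -0.1748]]
r 1448.5 427 135 [ 0.6553 -0.0133] [[0.6326, -0.0049], [0.6429, 0.0069], [0.6787, -0.0221], [0.6684, -0.0345]]
```

View pics/w2.png

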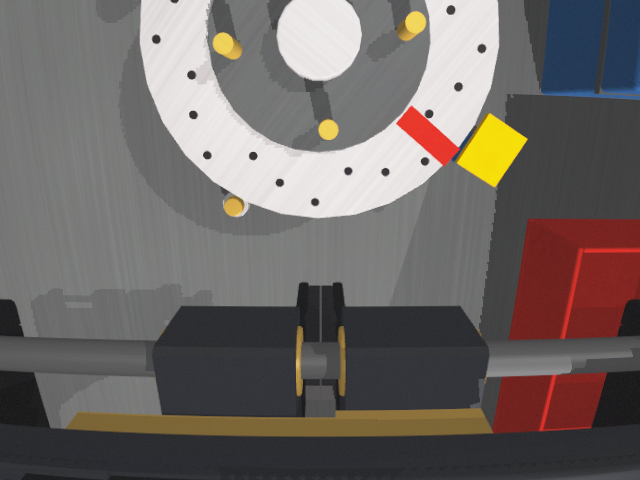

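The wrist view shows the mark's outer end at about (452,157) and the plate centre at (491,150). That puts the mark 19 mm from the index point, inside the 22 mm limit. It's standing still and nothing is touching it, so I'm handing in.

```bash
python3 -c "
from rig import *
print(get_obs()['time']);print(hand_in())"
```

```text
11.45
the job is handed in; nothing more can be done
None
```

I flicked a stud so the disc spun anticlockwise at about 3.7 rad/s, and it coasted untouched past one full turn. I then braked it with the closed fingertips on the rim face, at about 15 N, and lifted the hand away. I handed in at 11.45 s; `hand_in` gives no verdict.

- **Stopping place:** While I was pressing, the mark stood about 7° short of the index, roughly 14–15 mm. Lifting off dragged the disc back another 2°. The last wrist picture puts the mark's outer end 19 mm from the index point: within the 22 mm limit, but only about 3 mm to spare. I did not push it closer.
- **At rest:** Two readings 0.1 s apart after the lift agreed to 0.1°, so the disc was standing still.
- **Bystanders:** I did not go near any of them, and none looked moved in the pictures. I did not measure their positions again at the end.
- **Disagreements with the brief:**
  - The closed fingertips sat higher than stated, about 38 mm by touch and about 31 mm in the cameras. I found the contact height by touching the disc before the flick.
  - The drag looked stronger than described, with a time constant of about 4–4.5 s. I therefore braked at the first pass of the index after that full turn, because the next pass might not have been reached.

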